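# Load the dry-bath: seat the tube block, sort tubes and bottles into their bores

### The arm

A 6-joint arm with a two-finger parallel gripper is mounted at the origin on a cart in front of the work surface, level with it; the furniture and walls round the work are solid. World frame = base frame: x ahead of the robot, y to its left, z up, the work surface at z = 0. Lengths are in m, angles in degrees, forces in N, time in s.
With the tool pointing down it reaches from about 0.3 to 0.75 m from the base axis. Payload 8.5 kg.
Tool frame: the origin (TCP) lies at the very end of the fingers, on their centre line; the grasp point (between the pads) lies env.pinch_z behind it (env.pinch_z is the distance from the TCP to the grasp point, in m); z points along the fingers, y is the line along which they close (so a half turn about z gives the same grasp; the last joint's range is limited). The gripper opens to 85 mm and grips with 20 to 120 N. Pads are 22 mm wide; open, the fingers measure 114 mm over their backs; the gripper's body (76 mm by 85 mm) begins 54 mm behind the grasp point. The pads swing forward as they close: fully open they stand 13 mm farther back than shut.
Start: joints at [-75.991, 21.807, 74.336, -0, 83.858, -12.336], TCP at [0.244, -0.493, 0.231] pointing down, gripper open.
Joint ranges: [-178.18, 178.18], [-50.72, 133.34], [12.68, 142.11], [-81.47, 261.47], [9.98, 163.14], [-165.26, 165.26]. Speed limits (degrees/s): [136.94, 136.94, 180, 180, 180, 180].

### API

Orientations are given as a 3x3 rotation matrix whose columns are the frame's x, y, z axes.
In Python, from rig import telemetry, get_image, env gives the robot as it stands. The module is installed in compiled form; this text tells all that it offers.
- The arm moves only by the tool apply_moves, never from a script. Its argument "series" is a list of rows, each a list of 7 numbers: the shift along the tool's x, y, z in mm, then the turn, a rotation vector about the tool's x, y, z in degrees, then the opening, from 0 (shut) to 1 (fully open). A call has 1 to 12 rows; each row shifts and turns the commanded pose from where the row before left it, along the tool's axes as they then stand; what a row does not reach is not made up. A row lasts 1/8 s, in which the tool goes at most 62.5 mm and 10.7 degrees, less where a joint would pass 70% of its speed; a pose out of reach is approached as far as the arm can. A call with a gripper value outside its range is refused whole. The fingers move at their own pace and stop on an object; "grip_force" is the grip in N (left out, the last holds). Time passes only in rows, so rows that do not move let the fingers close. It gives the time, the measured TCP pose, the force, the opening and the grip force at its end, in the units of the state.
- telemetry.observe(): the state, without advancing time (a new reading comes with each control period).
- get_image(name): name is "side" or "top"; returns a dict with "frame" (384x512x3 uint8, red, green, blue), "z_map" (384x512 float32, m along the optical axis (not along the pixel's ray), 0 where there is no reading), "vertical_fov" (degrees; the focal length in pixels is half the picture's height over the tangent of half this angle, whatever the lens; pixels are square), "cx", "cy" (the principal point, pixels), "dist" ([k1, k2, p1, p2, k3] as OpenCV has them; the pictures are not rectified), "eye" and "attitude" of the camera in the world. Camera axes: x right, y up, looking along -z (the intrinsics and any distortion apply to the point x, -y, -z); pixel columns grow to the right and rows downward; lengths in m; the calibration is good to about 2 mm. A picture is of the moment at which its call begins.
- env.close_job(): hands the job in; it is judged then, once.
The state is a dict: "time_s": time; "q": joint angles; "qvel": joint speeds; "joint_efforts": joint torques, N m; "position": TCP position; "tool_rot": TCP orientation; "ft_force": force on the tool from outside, world axes, zero at the start; "wrist_torque": the same for the moment, N m; "grip_width": finger opening in m; "gripper_force": force on a finger pad.
Only numpy, scipy, OpenCV 4.12 (cv2) and the standard library are available. Lean on these libraries where they do the work, as an engineer would, in place of code of your own. Each camera call takes 0.05 s, during which the arm holds its last target. There are 200 camera calls.

### The job

Set up the dry-bath heater for an incubation: lower the loose two-hole metal block all the way down into the heater's empty bay before anything stands in it, then put one capped tube into each of its two holes and each of the two bottles into the single-hole block whose bore fits it, the small bottle in the narrow bore and the large bottle in the wide one. Every vessel must stand on the floor of its hole, and none may be tipped over on the way.

Things in the scene. Friction and masses are not known exactly. Their poses are not given: they have to be found in the camera images.
- tube_block (a point): Loose two-hole aluminium block, 0.5 kg: bevelled base 80 (x) x 88 (y) x 32 mm high, above it a narrower head 56 (x) x 88 (y) mm up to 62 mm, to be gripped across its 56 mm (x). Holes 35 mm across (mouths 41), axes at y = +21 and -21 mm, floors 17 mm above the underside (45 mm deep). Point: block centre, 31 mm above its underside; z up. Half a turn leaves it the same.
- bay (a point): The empty one of 3 bays (100 mm apart along y) in the fixed white heater, housing top 55 mm above the bench. Point: centre of the bay's floor, 25 mm above the bench, where the block's underside must rest. 88 mm along x (front to back) by 96 mm along y (the row), 30 mm deep: 4 mm spare round the block, block x along bay x, either way round; the head stands above the housing.
- narrow_bore (a point): Plain aluminium block, 80 x 88 mm, fixed in a bay, top 87 mm above the bench, with one narrow bore: 56 mm across (64 at the bevelled mouth), 45 mm deep. Point: centre of the bore's mouth in the top face; its floor is 45 mm lower. z up, x and y as the bay's.
- wide_bore (a point): Plain aluminium block, 80 x 88 mm, fixed in a bay, top 87 mm above the bench, with one wide bore: 66 mm across (74 at the bevelled mouth), 45 mm deep. Point: centre of the bore's mouth in the top face; its floor is 45 mm lower. z up, x and y as the bay's.
- tube_1 (a point): Slim upright 50 ml plastic tube: 112 mm tall, body 28 mm across, flat foot, screw cap 33 mm across on the top 16 mm; 35 g. Point: its centre, 56 mm above the foot; z along its axis. Best held by the cap from above. Same as the other tube; either may go in either hole of the loose block.
- tube_2 (a point): The other slim tube, same as the first: 112 mm tall, body 28 mm across, cap 33 mm across on the top 16 mm. This point is its centre, 56 mm above its foot; z along its axis.
- small_bottle (a point): The smaller upright screw-cap bottle: 88 mm tall, body 46 mm across, cap 34 mm across on the top 20 mm; about 0.18 kg. Point: its centre, 44 mm above the foot; z along its axis. Best held by the cap from above. Belongs in the narrow bore.
- large_bottle (a point): The larger upright screw-cap bottle: 105 mm tall, body 56 mm across, cap 39 mm across on the top 20 mm; about 0.18 kg. Point: its centre, 52.5 mm above the foot; z along its axis. Best held by the cap from above. Belongs in the wide bore.
Mind the look-alikes: they are no part of the job. Leave any turquoise look-alike of the part that bears tube_1 alone.

How it is judged:
By the outcome, as a careful person would: the job done as asked, in the order asked, and still so for the second after the job is handed in, with the robot touching nothing.
It also fails if it takes over 128 s, if anything falls off the work surface, if the arm or the gripper's body presses on something with over 40 N, if the wrist force passes 120 N, or if a joint passes its speed limit or range.

## Working session

There is one attempt and no reset: what is moved stays moved. The work goes in short steps, Python scripts to look and compute and a tool call to move; the robot and the scene stay as the last step left them, time stands still between calls to the robot, and variables do not carry over. Pictures are saved under pics/ and viewed, at most 14 in all, crops included, and the job is handed in when it is done.

Besides the shell and the picture viewer there is one more tool, called after "Emit:" by a JSON object that holds its "name" and its "arguments". apply_moves: Moves the arm, as the interface text tells. Its arguments: {"type":"object","properties":{"series":{"type":"array"},"grip_force":{"type":"number"}},"required":["series"]}

```bash
mkdir -p pics; cat > h.py <<'E'
import numpy as np, cv2
from rig import telemetry, get_image, env
def K(d):
    H=d["frame"].shape[0]; f=H/2/np.tan(np.radians(d["vertical_fov"])/2)
    return np.array([[f,0,d["cx"]],[0,f,d["cy"]],[0,0,1]])
def rays(d,px):
    p=cv2.undistortPoints(np.array(px,float).reshape(-1,1,2),K(d),np.array(d["dist"],float)).reshape(-1,2)
    return np.c_[p[:,0],-p[:,1],-np.ones(len(p))]
def world(d,px,z=None):
    R=np.array(d["attitude"]); e=np.array(d["eye"]); r=rays(d,px)
    if z is None:
        s=np.array([d["z_map"][int(round(v)),int(round(u))] for u,v in px])
        return e+(r*s[:,None])@R.T
    w=r@R.T; return e+w*((z-e[2])/w[:,2])[:,None]
def cloud(d):
    h,w=d["z_map"].shape; u,v=np.meshgrid(np.arange(w),np.arange(h))
    P=np.array(d["eye"])+(rays(d,np.c_[u.ravel(),v.ravel()])*d["z_map"].reshape(-1,1))@np.array(d["attitude"]).T
    P=P.reshape(h,w,3); P[d["z_map"]==0]=np.nan; return P
def save(d,n,crop=None,k=1):
    im=d["frame"][:,:,::-1]
    if crop: a,b,c,e=crop; im=im[b:e,a:c]
    cv2.imwrite("pics/"+n,cv2.resize(im,None,fx=k,fy=k,interpolation=cv2.INTER_CUBIC))
E
python3 - <<'E'
from h import *
import pickle
for n in("side","top"):
    d=get_image(n); save(d,n+"0.png",None,1.5); pickle.dump(d,open(n+"0.pkl","wb")); print(n,d["eye"],np.round(d["attitude"],3).tolist(),d["vertical_fov"],d["dist"])
s=telemetry.observe(); print(env.pinch_z,s)
E
```

```text
side [0.9428479  0.54324955 1.0435039 ] [[-0.74, -0.54, 0.401], [0.673, -0.584, 0.454], [-0.011, 0.606, 0.796]] 56.894724436489426 [0.03870223 0.         0.         0.         0.        ]
top [0.36210651 0.01481318 1.30800584] [[0.0, 0.997, -0.074], [-1.0, -0.001, -0.013], [-0.013, 0.074, 0.997]] 54.94042733323937 [-0.08545196  0.          0.          0.          0.        ]
0.0187 {'time_s': 0.1, 'q': array([-7.59930311e+01,  2.18362703e+01,  7.43796153e+01, -4.07060273e-04,
        8.38580992e+01, -1.23369100e+01]), 'qvel': array([ 0.13298945, -0.0935218 , -0.12829412,  0.00365265,  0.05215486,
        0.00597504]), 'joint_efforts': array([ 3.29498376e-03, -4.49223089e+01, -2.31654704e+01, -2.15485115e-04,
        3.68715686e-03, -6.54469758e-06]), 'position': array([ 0.24398725, -0.49262298,  0.23078626]), 'tool_rot': array([[ 8.96146554e-01,  4.43758101e-01, -3.19394372e-04],
       [ 4.43758135e-01, -8.96145721e-01,  1.25117313e-03],
       [ 2.68994312e-04, -1.26296834e-03, -9.99999166e-01]]), 'ft_force': array([-0.23229985, -0.44913676, -0.48640793]), 'wrist_torque': array([ 0.01329035,  0.03762835, -0.02565008]), 'gripper_force': 0.0, 'grip_width': 0.08535784092430891}
```

View pics/side0.png

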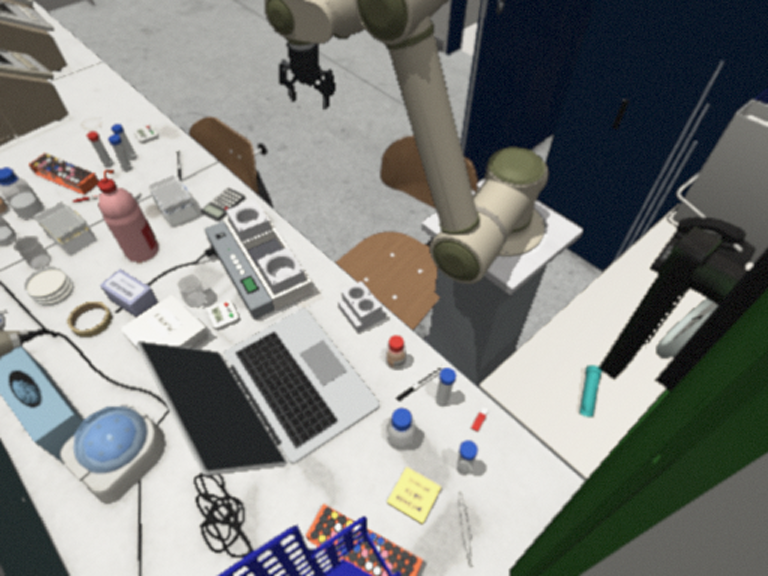

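View pics/top0.png

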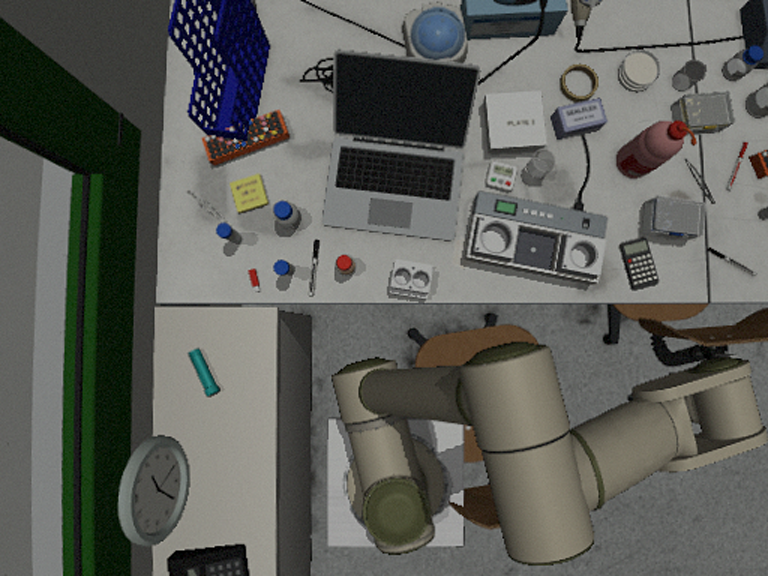

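The side view shows the block at (362,303), a red small bottle at (396,350), blue-capped tubes at (446,385) and (467,457), the large bottle at (401,425), and the heater. In the top view (x1.5), they are: block (411,279), small bottle (344,264), large bottle (285,212), tubes (228,230) and (284,268), wide bore (494,240), bay (537,249), narrow bore (582,254).

```bash
cat > m.py <<'E'
from h import *
import pickle
d=pickle.load(open("top0.pkl","rb")); P=cloud(d); rgb=d["frame"].astype(int)
L={"tubeA":(228,230,.112),"tubeB":(284,268,.112),"small":(344,264,.088),"large":(285,212,.105)}
for n,(u,v,h) in L.items():
    u/=1.5;v/=1.5;v=int(v);u=int(u); w=P[v-14:v+15,u-14:u+15].reshape(-1,3); 
    t=w[np.abs(w[:,2]-h)<.008]
    c,r=cv2.minEnclosingCircle((t[:,:2]*1000).astype(np.float32))
    print(n,len(t),"mean",t.mean(0).round(4),"circ",np.round(c,1),round(r,1),"maxz",np.nanmax(w[:,2]).round(3))
def rect(n,box,z0,z1):
    a,b,c,e=[int(x/1.5) for x in box]; w=P[b:e,a:c].reshape(-1,3); t=w[(w[:,2]>z0)&(w[:,2]<z1)]
    r=cv2.minAreaRect((t[:,:2]*1000).astype(np.float32)); print(n,len(t),"rect",np.round(r[0],1),np.round(r[1],1),round(r[2],1),"med z",np.median(t[:,2]).round(4)); return t
rect("blockhead",(380,250,440,305),.055,.07)
rect("wide top",(465,205,525,285),.08,.095)
rect("narrow top",(555,205,610,290),.08,.095)
rect("housing",(460,190,615,300),.045,.1)
for n,u,v in(("wide",494,240),("bay",537,249),("narrow",582,254)): print(n,world(d,[(u/1.5,v/1.5)]).round(4))
E
python3 m.py; python3 - <<'E'
import pickle
from h import *
d=pickle.load(open("top0.pkl","rb")); save(d,"heat.png",(250,120,410,210),5)
E
```

```text
tubeA 90 mean [0.5788 0.3792 0.1112] circ [579.3 380.6] 17.4 maxz 0.117
tubeB 88 mean [0.4954 0.251  0.1113] circ [496.  251.4] 17.1 maxz 0.117
small 80 mean [0.509  0.115  0.0881] circ [508.9 115.2] 16.9 maxz 0.093
large 111 mean [0.6258 0.2523 0.105 ] circ [626.6 253.7] 20.0 maxz 0.112
blockhead 269 rect [476.9 -36. ] [87.6 56.3] 80.4 med z 0.0624
wide top 344 rect [ 565.4 -223.8] [85.8 81.4] 78.7 med z 0.0872
narrow top 432 rect [ 527.  -421.4] [88.9 82.5] 79.1 med z 0.0873
housing 2991 rect [ 573.4 -327.9] [308.7 162. ] 78.7 med z 0.0536
wide [[ 0.565  -0.2285  0.0421]]
bay [[ 0.5462 -0.3322  0.0274]]
narrow [[ 0.5334 -0.4355  0.0365]]
```

View pics/heat.png

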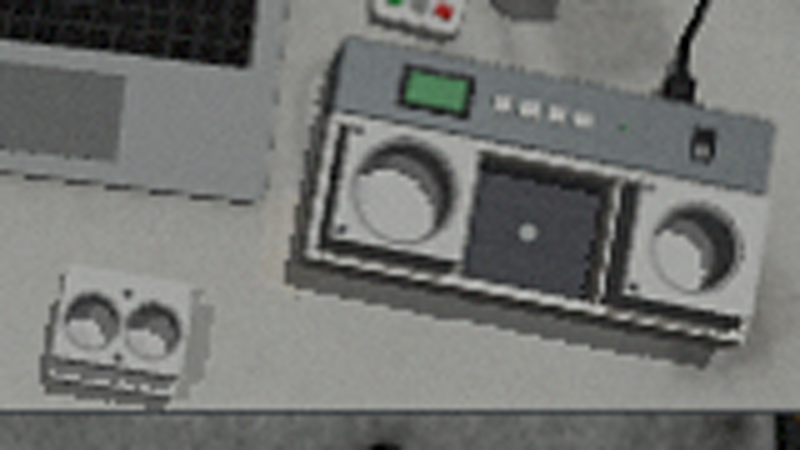

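The enlarged crop shows the wide bore mouth at (405,190), the bay floor dot at (527,232) and the narrow mouth at (697,249). Next I'll cross-check these and the obstacle heights with the side camera.

```bash
python3 - <<'E'
from h import *
import pickle
d=pickle.load(open("top0.pkl","rb")); P=cloud(d); c=lambda u,v:(250+u/5-.4,120+v/5-.4)
print("wide",world(d,[c(405,190)],.087).round(4),"narrow",world(d,[c(697,249)],.087).round(4),"bay dot",world(d,[c(527,232)],.025).round(4))
s=pickle.load(open("side0.pkl","rb")); Q=cloud(s).reshape(-1,3); col=s["frame"].reshape(-1,3)
Pf=P.reshape(-1,3)
for nm,A in(("top",Pf),("side",Q)):
  print(nm)
  for n,x,y,h,r in(("tA",.579,.380,.112,.03),("tB",.496,.251,.112,.03),("small",.509,.115,.088,.03),("large",.626,.253,.105,.035)):
    t=A[(np.hypot(A[:,0]-x,A[:,1]-y)<r)&(np.abs(A[:,2]-h)<.006)]
    if len(t)>4:
        cc,rr=cv2.minEnclosingCircle((t[:,:2]*1000).astype(np.float32)); print(n,len(t),t.mean(0).round(4),np.round(cc,1),round(rr,1))
  for n,x,y,z,rr in(("block",.477,-.036,.062,.06),("wide",.565,-.224,.087,.06),("narrow",.527,-.421,.087,.06)):
    t=A[(np.hypot(A[:,0]-x,A[:,1]-y)<rr)&(np.abs(A[:,2]-z)<.006)]
    if len(t)>4:
        r=cv2.minAreaRect((t[:,:2]*1000).astype(np.float32)); print(n,len(t),np.round(r[0],1),np.round(r[1],1),round(r[2],1))
  # bay floor points
  t=A[(np.hypot(A[:,0]-.546,A[:,1]+.323)<.065)&(A[:,2]<.032)]
  if len(t)>4:
    r=cv2.minAreaRect((t[:,:2]*1000).astype(np.float32)); print("bayfloor",len(t),np.round(r[0],1),np.round(r[1],1),round(r[2],1))
  # heights grid
  m=(A[:,0]>.3)&(A[:,0]<.9)&(A[:,1]>-.65)&(A[:,1]<.65); B=A[m]; g=np.zeros((6,13))
  for p in B:
    i,j=int((p[0]-.3)/.1),int((p[1]+.65)/.1); g[min(i,5),min(j,12)]=max(g[min(i,5),min(j,12)],p[2])
  print(g.round(2))
# console height
print(Pf[(np.hypot(Pf[:,0]-.63,Pf[:,1]+.34)<.02)][:,2].max())
E
```

```text
wide [[ 0.5659 -0.2243  0.087 ]] narrow [[ 0.5264 -0.4211  0.087 ]] bay dot [[ 0.5466 -0.3222  0.025 ]]
top
tA 84 [0.5795 0.3797 0.1117] [579.5 380.5] 17.4
tB 85 [0.4958 0.2508 0.1115] [496.  251.4] 17.1
small 77 [0.5092 0.1152 0.0884] [508.9 115.2] 16.9
large 107 [0.626  0.2526 0.105 ] [626.6 253.7] 20.0
block 263 [476.9 -36. ] [87.6 56.3] 80.4
wide 333 [ 565.6 -223.8] [86.  80.9] 79.0
narrow 425 [ 527.  -421.4] [88.9 82.5] 79.1
bayfloor 712 [ 536.2 -323.3] [ 94.5 110.1] 78.5
[[0.   0.54 0.5  0.   0.68 0.69 0.44 0.   0.   0.01 0.01 0.33 0.36]
 [0.02 0.09 0.09 0.06 0.01 0.07 0.07 0.09 0.12 0.12 0.01 0.32 0.34]
 [0.07 0.09 0.09 0.09 0.09 0.06 0.07 0.09 0.11 0.12 0.12 0.32 0.46]
 [0.08 0.06 0.06 0.06 0.09 0.02 0.02 0.02 0.11 0.11 0.02 0.62 0.62]
 [0.25 0.2  0.08 0.08 0.05 0.04 0.03 0.02 0.02 0.04 0.05 0.62 0.62]
 [0.18 0.07 0.07 0.06 0.17 0.16 0.15 0.13 0.01 0.29 0.18 0.17 0.6 ]]
side
tA 118 [0.5827 0.3774 0.1101] [582.2 377.3] 17.2
tB 89 [0.4996 0.2504 0.1098] [500.  250.3] 16.9
small 74 [0.5108 0.1152 0.0868] [510.3 114.3] 16.7
large 139 [0.6276 0.2513 0.1037] [626.9 250.7] 19.5
block 220 [478.  -37.1] [90.1 57.5] 80.6
wide 249 [ 565.4 -226.1] [92.  80.1] 79.1
narrow 246 [ 527.2 -420.7] [91.9 80.1] 78.3
bayfloor 231 [ 540.8 -343.1] [69.7 89.4] 86.9
[[0.   0.52 0.5  0.   0.64 0.65 0.46 0.16 0.   0.   0.01 0.32 0.32]
 [0.02 0.09 0.09 0.06 0.01 0.07 0.07 0.09 0.11 0.11 0.01 0.32 0.32]
 [0.08 0.09 0.09 0.09 0.09 0.06 0.07 0.09 0.11 0.11 0.11 0.32 0.32]
 [0.08 0.05 0.06 0.09 0.09 0.02 0.02 0.02 0.11 0.11 0.02 0.84 0.32]
 [0.25 0.19 0.08 0.07 0.05 0.03 0.02 0.02 0.02 0.04 0.05 0.86 0.89]
 [0.18 0.07 0.07 0.06 0.16 0.16 0.14 0.13 0.01 0.33 0.18 0.   0.92]]
0.058935125055385784
```

```bash
cat > go.py <<'E'
import sys
from h import *
# usage: go.py yaw x y z (mm) ... successive waypoints x,y,z ; prints tool-frame shifts once at yaw
a=[float(v) for v in sys.argv[1:]]; s=telemetry.observe(); R=s["tool_rot"]; p=s["position"]*1000
cur=np.degrees(np.arctan2(R[1,1],R[0,1])); print("t",round(s["time_s"],2),"p",p.round(1),"yaw",round(cur,2),"tiltz",R[:,2].round(4),"w",round(s["grip_width"]*1000,1),"F",s["ft_force"].round(1),"gf",round(s["gripper_force"],1),"q",s["q"].round(0))
y=np.radians(a[0]); T=np.array([[-np.sin(y),np.cos(y),0],[np.cos(y),np.sin(y),0],[0,0,-1]])
print("turn z",round(-(a[0]-cur),2))
q=p
for i in range(1,len(a),3):
    w=np.array(a[i:i+3]); print("shift",(T@(w-q)).round(1)); q=w
E
python3 go.py -9.5 477.4 -36.5 200 477.4 -36.5 38; python3 - <<'E'
from h import *
import pickle
for n in("top0","side0"):
    A=cloud(pickle.load(open(n+".pkl","rb"))).reshape(-1,3)
    for x in(.35,.5,.6,.7):
        t=A[(np.abs(A[:,0]-x)<.05)&(A[:,2]>.15)&(A[:,1]>.25)&(A[:,1]<.8)]; print(n,x,len(t),np.sort(t[:,1])[:3], t[:,2].min() if len(t) else 0)
E
```

```text
t 0.1 p [ 244.  -492.6  230.8] yaw -63.66 tiltz [-3.0e-04  1.3e-03 -1.0e+00] w 85.4 F [-0.2 -0.4 -0.5] gf 0.0 q [-76.  22.  74.  -0.  84. -12.]
turn z -54.16
shift [488.4 154.9  30.8]
shift [  0.   0. 162.]
top0 0.35 1559 [0.54639715 0.54738368 0.54775863] 0.15005165628402373
top0 0.5 1550 [0.54754744 0.54764941 0.54769856] 0.15031747334969348
top0 0.6 1717 [0.54723114 0.54761355 0.54765313] 0.15016525060845365
top0 0.7 3752 [0.54688003 0.54715696 0.5472095 ] 0.15052851538826606
side0 0.35 34 [0.54847028 0.54847232 0.54847313] 0.2554829275006021
side0 0.5 91 [0.54884383 0.54889099 0.54890168] 0.25363053645452305
side0 0.6 50 [0.54745968 0.54751399 0.5475473 ] 0.24966503971730736
side0 0.7 9978 [0.50356204 0.50361229 0.50367771] 0.25075016382739634
```

Emit:
{"name": "apply_moves", "arguments": {"series": [[0, 0, 0, 0, 0, -9, 1], [0, 0, 0, 0, 0, -9, 1], [0, 0, 0, 0, 0, -9, 1], [0, 0, 0, 0, 0, -9, 1], [0, 0, 0, 0, 0, -9, 1], [0, 0, 0, 0, 0, -9, 1], [40, 15, 0, 0, 0, 0, 1], [40, 15, 0, 0, 0, 0, 1], [40, 15, 0, 0, 0, 0, 1], [40, 15, 0, 0, 0, 0, 1], [40, 15, 0, 0, 0, 0, 1], [40, 15, 0, 0, 0, 0, 1]]}}

```text
time_s: 1.6
position: [0.3735, -0.27, 0.2311]
tool_rot: [[0.168, 0.986, -0.0], [0.986, -0.168, 0.0], [0.0, -0.0, -1.0]]
ft_force: [-0.2, -0.4, 0.3]
grip_width: 0.0854
gripper_force: 0.0
```

Emit:
{"name": "apply_moves", "arguments": {"series": [[40, 12, 0, 0, 0, 0, 1], [40, 12, 0, 0, 0, 0, 1], [40, 12, 0, 0, 0, 0, 1], [40, 12, 0, 0, 0, 0, 1], [40, 8, 0, 0, 0, 0, 1], [30, 5, 0, 0, 0, 0, 1], [18, 3, 0, 0, 0, 0, 1], [0, 0, 0, 0, 0, 0, 1]]}}

```text
time_s: 2.6
position: [0.4777, -0.0368, 0.231]
tool_rot: [[0.166, 0.986, -0.001], [0.986, -0.166, 0.0], [0.0, -0.001, -1.0]]
ft_force: [-0.3, -0.3, 0.1]
grip_width: 0.0854
gripper_force: 0.0
```

```bash
python3 go.py -9.5 477.4 -36.5 120 477.4 -36.5 38; python3 - <<'E'
from h import *
d=get_image("side"); save(d,"s1.png",(170,80,330,260),4); 
E
```

```text
t 2.6 p [477.7 -36.8 231. ] yaw -9.54 tiltz [-7.e-04  2.e-04 -1.e+00] w 85.4 F [-0.3 -0.3  0.1] gf 0.0 q [-19.  15.  85.  -0.  80.  -9.]
turn z -0.04
shift [  0.2  -0.3 111. ]
shift [ 0.  0. 82.]
```

Emit:
{"name": "apply_moves", "arguments": {"series": [[0, 0, 50, 0, 0, 0, 1], [0, 0, 50, 0, 0, 0, 1], [0, 0, 40, 0, 0, 0, 1], [0, 0, 25, 0, 0, 0, 1], [0, 0, 18, 0, 0, 0, 1], [0, 0, 10, 0, 0, 0, 1], [0, 0, 0, 0, 0, 0, 1]]}}

```text
time_s: 3.52
position: [0.4775, -0.038, 0.0381]
tool_rot: [[0.168, 0.986, -0.001], [0.986, -0.168, 0.0], [0.0, -0.001, -1.0]]
ft_force: [-0.4, -0.4, 0.5]
grip_width: 0.0854
gripper_force: 0.0
```

Emit:
{"name": "apply_moves", "arguments": {"series": [[0, 0, 0, 0, 0, 0, 0.5], [0, 0, 0, 0, 0, 0, 0.4], [0, 0, 0, 0, 0, 0, 0.3], [0, 0, 0, 0, 0, 0, 0.3], [0, 0, 0, 0, 0, 0, 0.3], [0, 0, 0, 0, 0, 0, 0.3]], "grip_force": 80}}

```text
time_s: 4.28
position: [0.4778, -0.0377, 0.0394]
tool_rot: [[0.167, 0.986, 0.001], [0.986, -0.167, -0.001], [-0.0, 0.001, -1.0]]
ft_force: [-1.5, -0.2, 7.8]
grip_width: 0.0541
gripper_force: 85.7
```

```bash
python3 go.py -11 546.3 -322.8 200 ; python3 - <<'E'
from h import *
d=get_image("side"); save(d,"s1.png",(170,120,310,230),5.5) 
E
```

```text
t 4.28 p [477.8 -37.7  39.4] yaw -9.64 tiltz [ 8.e-04 -5.e-04 -1.e+00] w 54.1 F [-1.5 -0.2  7.8] gf 85.7 q [-19.  29. 101.  -0.  50.  -9.]
turn z 1.36
shift [-266.8  121.7 -160.6]
```

View pics/s1.png

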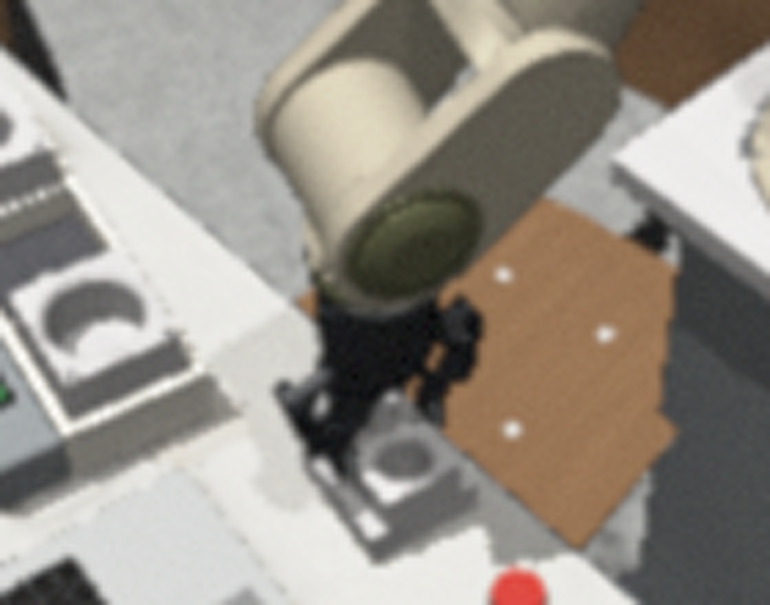

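The side crop shows the head gripped between the fingers, with one hole at (400,462). The 54 mm width is right for the head.

Emit:
{"name": "apply_moves", "arguments": {"series": [[0, 0, -15, 0, 0, 0, 0.3], [0, 0, -30, 0, 0, 0, 0.3], [0, 0, -40, 0, 0, 0, 0.3], [0, 0, -40, 0, 0, 0, 0.3], [0, 0, -35, 0, 0, 0, 0.3], [-20, 10, 0, 0, 0, 1.4, 0.3], [-40, 18, 0, 0, 0, 0, 0.3], [-45, 20, 0, 0, 0, 0, 0.3], [-45, 20, 0, 0, 0, 0, 0.3], [-45, 20, 0, 0, 0, 0, 0.3], [-40, 18, 0, 0, 0, 0, 0.3], [-20, 10, 0, 0, 0, 0, 0.3]]}}

```text
time_s: 5.82
position: [0.5429, -0.3119, 0.1975]
tool_rot: [[0.193, 0.981, -0.001], [0.981, -0.193, 0.001], [0.0, -0.001, -1.0]]
ft_force: [0.2, 0.1, -3.8]
grip_width: 0.054
gripper_force: 86.3
```

Emit:
{"name": "apply_moves", "arguments": {"series": [[-11, 5, 0, 0, 0, 0, 0.3], [0, 0, 0, 0, 0, 0, 0.3], [0, 0, 0, 0, 0, 0, 0.3]]}}

```text
time_s: 6.2
position: [0.5459, -0.3206, 0.1984]
tool_rot: [[0.191, 0.982, -0.0], [0.982, -0.191, 0.001], [0.0, -0.0, -1.0]]
ft_force: [1.1, 0.2, -4.0]
grip_width: 0.0544
gripper_force: 86.3
```

```bash
python3 go.py -11 546.3 -322.8 105 546.3 -322.8 64; python3 - <<'E'
from h import *
s=telemetry.observe(); p=s["position"]; R=s["tool_rot"]
for n in("top","side"):
    d=get_image(n); save(d,n+"2.png",(100,80,260,200) if n=="side" else (250,100,410,220),5)
    A=cloud(d).reshape(-1,3); q=(A-p)@R  # tool frame
    for nm,z0,z1 in(("head",-.034,-.017),("basetop",-.002,.012)):
        t=q[(np.abs(q[:,0])<.065)&(np.abs(q[:,1])<.06)&(q[:,2]>z0)&(q[:,2]<z1)]
        print(n,nm,len(t),np.percentile(t[:,0],[1,99]).round(4) if len(t)>5 else "", np.percentile(t[:,1],[1,99]).round(4) if len(t)>5 else "")
E
```

```text
t 6.2 p [ 545.9 -320.6  198.4] yaw -11.0 tiltz [-3.e-04  5.e-04 -1.e+00] w 54.4 F [ 1.1  0.2 -4. ] gf 86.3 q [-41.  32.  63.   0.  85. -30.]
turn z -0.0
shift [-2.1  0.8 93.4]
shift [ 0.  0. 41.]
top head 14 [0.0363 0.0468] [0.0117 0.0299]
top basetop 23 [0.0277 0.0472] [0.009  0.0413]
side head 217 [-0.0421  0.0481] [-0.0371  0.0419]
side basetop 160 [-0.0407  0.0475] [-0.038  0.041]
```

View pics/side2.png

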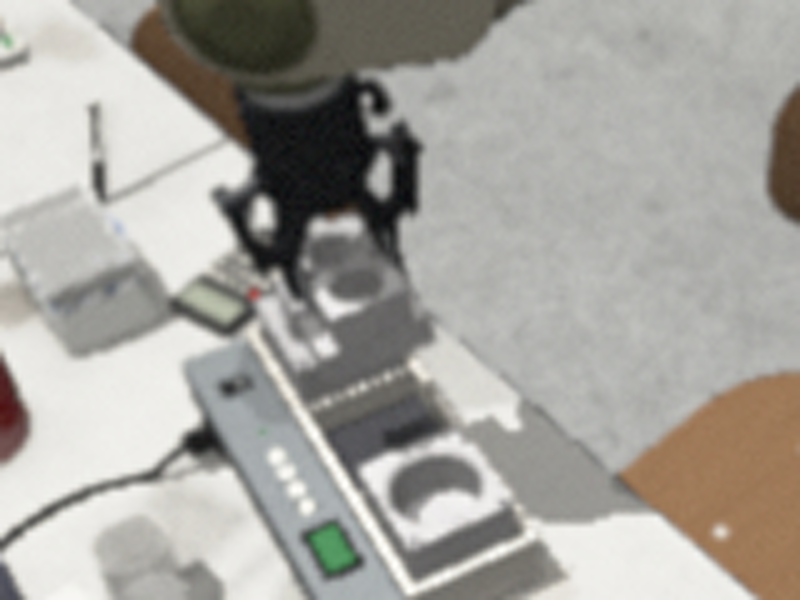

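The block hangs level over the bay, with its two holes at (340,250) and (355,285). Its centre measures about 2.5 mm ahead of the TCP along tool x, so I'll allow for that.

Emit:
{"name": "apply_moves", "arguments": {"series": [[-4.6, 0.8, 0, 0, 0, 0, 0.3], [0, 0, 30, 0, 0, 0, 0.3], [0, 0, 30, 0, 0, 0, 0.3], [0, 0, 20, 0, 0, 0, 0.3], [0, 0, 10, 0, 0, 0, 0.3], [0, 0, 6, 0, 0, 0, 0.3], [0, 0, 6, 0, 0, 0, 0.3], [0, 0, 5, 0, 0, 0, 0.3], [0, 0, 0, 0, 0, 0, 0.3]]}}

```text
time_s: 7.42
position: [0.5458, -0.3263, 0.0912]
tool_rot: [[0.192, 0.981, -0.0], [0.981, -0.192, 0.0], [0.0, -0.0, -1.0]]
ft_force: [0.3, -0.7, -4.6]
grip_width: 0.0541
gripper_force: 86.2
```

```bash
python3 go.py -11 546.3 -322.8 64
```

```text
t 7.42 p [ 545.8 -326.3   91.2] yaw -11.06 tiltz [-3.e-04  2.e-04 -1.e+00] w 54.1 F [ 0.3 -0.7 -4.6] gf 86.2 q [-42.  37.  71.   0.  72. -30.]
turn z -0.06
shift [ 3.6 -0.2 27.2]
```

Emit:
{"name": "apply_moves", "arguments": {"series": [[1, 0, 6, 0, 0, 0, 0.3], [0, 0, 6, 0, 0, 0, 0.3], [0, 0, 6, 0, 0, 0, 0.3], [0, 0, 4, 0, 0, 0, 0.3], [0, 0, 3, 0, 0, 0, 0.3], [0, 0, 2, 0, 0, 0, 0.3], [0, 0, 0, 0, 0, 0, 0.3]]}}

```text
time_s: 8.3
position: [0.5462, -0.3255, 0.0645]
tool_rot: [[0.192, 0.981, 0.0], [0.981, -0.192, -0.0], [-0.0, 0.0, -1.0]]
ft_force: [0.7, 0.3, -4.8]
grip_width: 0.0543
gripper_force: 86.3
```

```bash
python3 go.py -11 546.3 -322.8 64;python3 - <<'E'
from h import *
d=get_image("side"); save(d,"s3.png",(110,90,240,210),5.5)
E
```

```text
t 8.3 p [ 546.2 -325.5   64.5] yaw -11.06 tiltz [ 3.e-04 -2.e-04 -1.e+00] w 54.3 F [ 0.7  0.3 -4.8] gf 86.3 q [-41.  39.  73.   0.  68. -30.]
turn z -0.06
shift [ 2.6 -0.4  0.5]
```

View pics/s3.png

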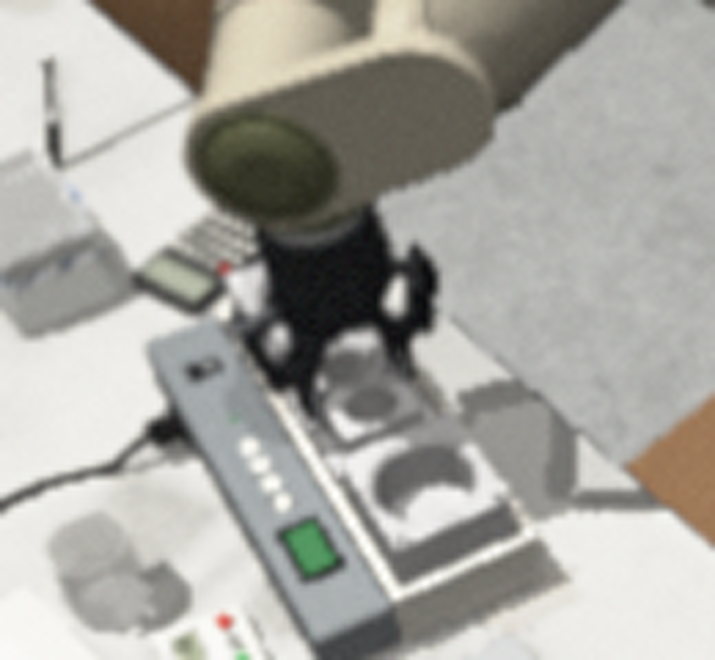

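The block sits in the bay but its weight is still on the arm (−4.8 N). I'll lower it a touch more until it makes contact.

Emit:
{"name": "apply_moves", "arguments": {"series": [[0, 0, 0.8, 0, 0, 0, 0.3], [0, 0, 0.8, 0, 0, 0, 0.3], [0, 0, 0, 0, 0, 0, 0.3]]}}

```text
time_s: 8.72
position: [0.5462, -0.3255, 0.0644]
tool_rot: [[0.192, 0.981, 0.001], [0.981, -0.192, -0.001], [-0.001, 0.001, -1.0]]
ft_force: [-3.8, 2.7, 8.9]
grip_width: 0.0544
gripper_force: 87.7
```

Contact came at exactly the expected seated height: 25 + 39.4 = 64.4 mm. I'll release and rise.

Emit:
{"name": "apply_moves", "arguments": {"series": [[0, 0, -0.8, 0, 0, 0, 0.3], [0, 0, 0, 0, 0, 0, 0.7], [0, 0, 0, 0, 0, 0, 0.9], [0, 0, 0, 0, 0, 0, 0.9], [0, 0, 0, 0, 0, 0, 0.9], [0, 0, -10, 0, 0, 0, 0.9], [0, 0, -30, 0, 0, 0, 0.9], [0, 0, -50, 0, 0, 0, 0.9], [0, 0, -50, 0, 0, 0, 0.9], [0, 0, -30, 0, 0, 0, 0.9]]}}

```text
time_s: 9.98
position: [0.5464, -0.3256, 0.2373]
tool_rot: [[0.192, 0.981, 0.003], [0.981, -0.192, -0.003], [-0.002, 0.004, -1.0]]
ft_force: [-0.4, -0.2, -0.1]
grip_width: 0.0766
gripper_force: 0.0
```

```bash
python3 go.py -11 497.5 251 235 497.5 251 88
```

```text
t 9.97 p [ 546.4 -325.6  237.3] yaw -11.05 tiltz [ 0.0032 -0.0028 -1.    ] w 76.6 F [-0.4 -0.2 -0.1] gf 0.0 q [-41.  30.  59.   0.  90. -30.]
turn z -0.05
shift [ 556.7 -158.     2.3]
shift [  0.   0. 147.]
```

Emit:
{"name": "apply_moves", "arguments": {"series": [[30, -8, 0, 0, 0, 0, 0.8], [45, -13, 0, 0, 0, 0, 0.8], [48, -14, 0, 0, 0, 0, 0.8], [50, -14, 0, 0, 0, 0, 0.8], [50, -14, 0, 0, 0, 0, 0.8], [50, -14, 0, 0, 0, 0, 0.8], [50, -14, 0, 0, 0, 0, 0.8], [50, -14, 0, 0, 0, 0, 0.8], [50, -14, 0, 0, 0, 0, 0.8], [50, -14, 0, 0, 0, 0, 0.8], [45, -13, 0, 0, 0, 0, 0.8], [25, -8, 0, 0, 0, 0, 0.8]]}}

```text
time_s: 11.48
position: [0.4985, 0.2392, 0.2343]
tool_rot: [[0.19, 0.982, 0.001], [0.982, -0.19, 0.0], [0.001, 0.001, -1.0]]
ft_force: [0.2, 0.1, -0.0]
grip_width: 0.0684
gripper_force: 0.0
```

Emit:
{"name": "apply_moves", "arguments": {"series": [[14, -4, 0, 0, 0, 0, 0.8], [0, 0, 0, 0, 0, 0, 0.8], [0, 0, 0, 0, 0, 0, 0.8]]}}

```text
time_s: 11.85
position: [0.4981, 0.2506, 0.2337]
tool_rot: [[0.193, 0.981, 0.0], [0.981, -0.193, -0.0], [-0.0, 0.0, -1.0]]
ft_force: [-0.7, 1.0, 0.6]
grip_width: 0.0681
gripper_force: 0.0
```

```bash
cat > chk.py <<'E'
from h import *
# bay block head and the tops of whatever
for n in("top","side"):
    A=cloud(get_image(n)).reshape(-1,3)
    for nm,x,y,z,r in(("head",.546,-.323,.087,.058),("wide",.5655,-.2245,.087,.058),("narrow",.527,-.421,.087,.058)):
        c=np.radians(-11); q=(A-[x,y,0])@np.array([[np.cos(c),-np.sin(c),0],[np.sin(c),np.cos(c),0],[0,0,1]])
        t=q[(abs(q[:,0])<.047)&(abs(q[:,1])<.0485)&(abs(q[:,2]-z)<.006)]
        if len(t)>5: print(n,nm,len(t),np.percentile(t[:,0],[1,99]).round(4),np.percentile(t[:,1],[1,99]).round(4),np.median(t[:,2]).round(4))
E
python3 chk.py; python3 go.py -11 497.5 251 235 497.5 251 82
```

```text
top head 294 [-0.0259  0.0308] [-0.0443  0.0449] 0.087
top wide 326 [-0.0403  0.04  ] [-0.042  0.043] 0.0868
top narrow 433 [-0.0403  0.0404] [-0.0442  0.0442] 0.0869
side head 179 [-0.0252  0.0304] [-0.0447  0.0447] 0.086
side wide 244 [-0.0394  0.0401] [-0.0459  0.0443] 0.0859
side narrow 248 [-0.0392  0.0396] [-0.0445  0.0457] 0.0857
t 11.95 p [498.1 250.6 233.6] yaw -11.13 tiltz [ 1.e-04 -1.e-04 -1.e+00] w 68.1 F [ 0.1 -0.3  0.3] gf 0.0 q [15. 22. 73. -0. 85. 26.]
turn z -0.13
shift [ 0.3 -0.7 -1.4]
shift [  0.   0. 153.]
```

The block is seated: its head is flush with the neighbouring blocks at 87 mm. Now tube B.

Emit:
{"name": "apply_moves", "arguments": {"series": [[0, 0, 30, 0, 0, 0, 0.8], [0, 0, 40, 0, 0, 0, 0.8], [0, 0, 35, 0, 0, 0, 0.8], [0, 0, 25, 0, 0, 0, 0.8], [0, 0, 15, 0, 0, 0, 0.8], [0, 0, 7, 0, 0, 0, 0.8], [0, 0, 0, 0, 0, 0, 0.6], [0, 0, 0, 0, 0, 0, 0.5], [0, 0, 0, 0, 0, 0, 0.4], [0, 0, 0, 0, 0, 0, 0.3], [0, 0, 0, 0, 0, 0, 0.2], [0, 0, 0, 0, 0, 0, 0.2]], "grip_force": 40}}

```text
time_s: 13.45
position: [0.4983, 0.2517, 0.0823]
tool_rot: [[0.192, 0.981, 0.002], [0.981, -0.192, 0.0], [0.001, 0.002, -1.0]]
ft_force: [-0.6, 0.4, 4.6]
grip_width: 0.0324
gripper_force: 39.5
```

```bash
python3 go.py -11 498 251 250 552.4 -302.9 250
```

```text
t 13.45 p [498.3 251.7  82.3] yaw -11.05 tiltz [ 1.7e-03  4.0e-04 -1.0e+00] w 32.4 F [-0.6  0.4  4.6] gf 39.5 q [15. 31. 86. -0. 63. 26.]
turn z -0.05
shift [  -0.7   -0.2 -167.7]
shift [-533.3  159.1    0. ]
```

Emit:
{"name": "apply_moves", "arguments": {"series": [[0, 0, -15, 0, 0, 0, 0.2], [0, 0, -40, 0, 0, 0, 0.2], [0, 0, -45, 0, 0, 0, 0.2], [0, 0, -45, 0, 0, 0, 0.2], [0, 0, -23, 0, 0, 0, 0.2], [-25, 7, 0, 0, 0, 0, 0.2], [-42, 12, 0, 0, 0, 0, 0.2], [-48, 14, 0, 0, 0, 0, 0.2], [-50, 14, 0, 0, 0, 0, 0.2], [-50, 14, 0, 0, 0, 0, 0.2], [-50, 14, 0, 0, 0, 0, 0.2], [-50, 14, 0, 0, 0, 0, 0.2]]}}

```text
time_s: 14.95
position: [0.5245, -0.0763, 0.2504]
tool_rot: [[0.192, 0.981, 0.001], [0.981, -0.192, -0.0], [-0.0, 0.001, -1.0]]
ft_force: [0.4, -0.2, -0.0]
grip_width: 0.0324
gripper_force: 39.8
```

Emit:
{"name": "apply_moves", "arguments": {"series": [[-50, 14, 0, 0, 0, 0, 0.2], [-50, 14, 0, 0, 0, 0, 0.2], [-50, 14, 0, 0, 0, 0, 0.2], [-48, 13, 0, 0, 0, 0, 0.2], [-38, 9, 0, 0, 0, 0, 0.2], [-20, 5, 0, 0, 0, 0, 0.2], [0, 0, 0, 0, 0, 0, 0.2], [0, 0, 0, 0, 0, 0, 0.2]]}}

```text
time_s: 15.95
position: [0.5434, -0.3382, 0.25]
tool_rot: [[0.191, 0.982, 0.0], [0.982, -0.191, 0.0], [0.0, 0.0, -1.0]]
ft_force: [-0.4, 0.6, 0.2]
grip_width: 0.0318
gripper_force: 39.8
```

```bash
python3 go.py -11 544.4 -344.1 250 544.4 -344.1 172 544.4 -344.1 124; python3 - <<'E'
from h import *
s=telemetry.observe(); p=s["position"]; R=s["tool_rot"]
d=get_image("side"); save(d,"s4.png",(90,60,240,180),5)
A=cloud(d).reshape(-1,3); q=(A-p)@R
t=q[(abs(q[:,0])<.03)&(abs(q[:,1])<.03)&(q[:,2]>0.005)&(q[:,2]<.10)]
for a in np.arange(.005,.1,.02):
    u=t[(t[:,2]>a)&(t[:,2]<a+.02)]
    if len(u)>4: print(a.round(3),len(u),u[:,:2].min(0).round(4),u[:,:2].max(0).round(4))
print("bottom",t[:,2].max())
E
```

```text
t 15.95 p [ 543.4 -338.2  250. ] yaw -11.02 tiltz [ 1.e-04  2.e-04 -1.e+00] w 31.8 F [-0.4  0.6  0.2] gf 39.8 q [-42.  31.  56.   0.  93. -31.]
turn z -0.02
shift [-5.6  2.1 -0. ]
shift [ 0.  0. 78.]
shift [ 0.  0. 48.]
0.005 40 [ 0.0007 -0.0102] [0.0175 0.0166]
0.025 39 [ 0.0008 -0.0116] [0.0161 0.0175]
0.045 40 [-0.0033 -0.0087] [0.0164 0.0183]
0.065 34 [ 0.0015 -0.0094] [0.0165 0.0191]
bottom 0.08489990277736599
```

View pics/s4.png

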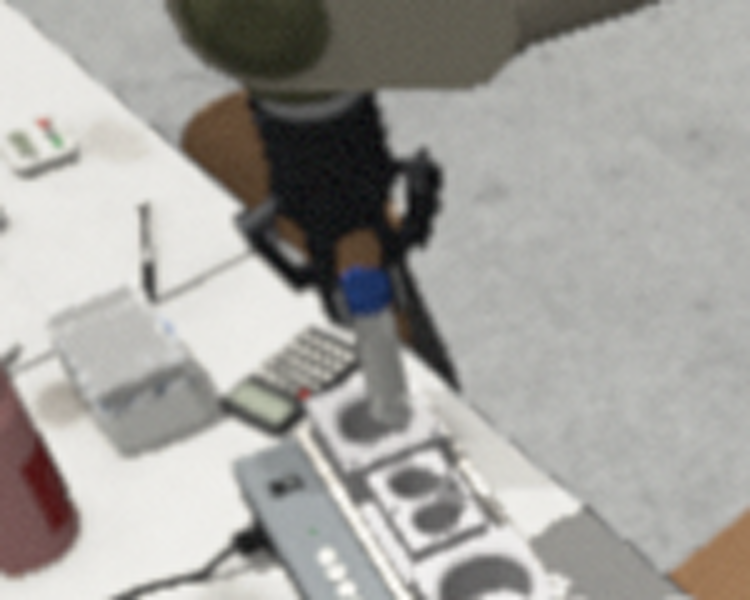

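The side view shows the tube hanging upright from its cap at (368,290), with the block's holes at (412,482) and (437,517). Held parts measure about (+2.5, +2) mm in the tool frame relative to the TCP, so I'll aim camera-relative.

Emit:
{"name": "apply_moves", "arguments": {"series": [[-8, 0, 0, 0, 0, 0, 0.2], [0, 0, 20, 0, 0, 0, 0.2], [0, 0, 30, 0, 0, 0, 0.2], [0, 0, 20, 0, 0, 0, 0.2], [0, 0, 10, 0, 0, 0, 0.2], [0, 0, 6, 0, 0, 0, 0.2], [0, 0, 0, 0, 0, 0, 0.2]]}}

```text
time_s: 16.88
position: [0.542, -0.3471, 0.1638]
tool_rot: [[0.192, 0.981, 0.0], [0.981, -0.192, -0.0], [-0.0, 0.0, -1.0]]
ft_force: [0.3, 0.2, -0.1]
grip_width: 0.0319
gripper_force: 39.8
```

```bash
python3 go.py -11 544.4 -344.1 124; python3 - <<'E'
from h import *
d=get_image("side"); save(d,"s5.png",(130,110,220,190),8)
E
```

```text
t 16.88 p [ 542.  -347.1  163.8] yaw -11.05 tiltz [ 3.e-04 -3.e-04 -1.e+00] w 31.9 F [ 0.3  0.2 -0.1] gf 39.8 q [-43.  34.  64.  -0.  81. -32.]
turn z -0.05
shift [ 3.4  1.8 39.8]
```

View pics/s5.png

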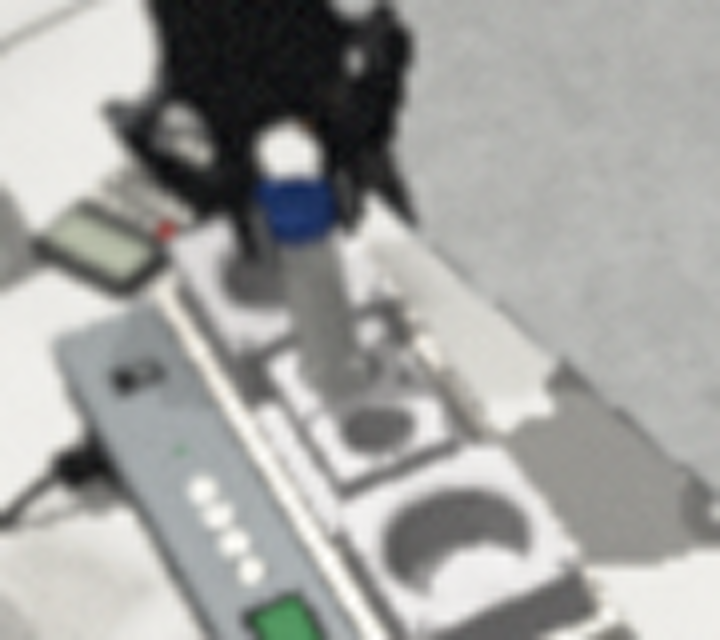

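The tube foot is near (332,385) with the far hole partly visible to its right, so the tube may sit off towards the left. I'll project expected positions to quantify this.

```bash
cat >> h.py <<'E'
def proj(d,pts):
    M=np.array(d["attitude"]).T; F=np.diag([1,-1,-1.]); R=F@M; t=-R@np.array(d["eye"])
    return cv2.projectPoints(np.array(pts,float).reshape(-1,3),cv2.Rodrigues(R)[0],t,K(d),np.array(d["dist"],float))[0].reshape(-1,2)
E
python3 - <<'E'
from h import *
d=get_image("side"); s=telemetry.observe(); p=s["position"]; R=s["tool_rot"]
f=lambda P:((proj(d,P)+.5-[130,110])*8).round(0).tolist()
print("holes",f([[.5524,-.3029,.087],[.5444,-.3441,.087]]))
print("wide",f([[.5655,-.2245,.087]]))
print("tube axis at TCP-30..-80",f([p-[0,0,h] for h in(0,.02,.04,.06,.08)]))
print("edges tube at z-40",f([p-[0,0,.04]+k*R[:,0]*.014+m*R[:,1]*.014 for k,m in((.7,-.7),(-.7,.7))]))
A=cloud(d); q=(A-p)@R
for h in(.01,.02,.03,.04,.05,.06,.07):
    m=(abs(q[...,2]-h)<.005)&(abs(q[...,0])<.025)&(abs(q[...,1])<.025); t=q[m]
    # fit circle centre with r=14 
    if len(t)>8:
        from scipy.optimize import least_squares
        r=least_squares(lambda c:np.hypot(t[:,0]-c[0],t[:,1]-c[1])-.014,[.0,.0],loss="soft_l1",f_scale=.001).x; print(h,len(t),(r*1000).round(1))
E
```

```text
holes [[379.0, 429.0], [342.0, 372.0]]
wide [[457.0, 539.0]]
tube axis at TCP-30..-80 [[309.0, 244.0], [318.0, 277.0], [327.0, 309.0], [335.0, 340.0], [343.0, 370.0]]
edges tube at z-40 [[355.0, 314.0], [298.0, 304.0]]
0.01 18 [0.7 2.7]
0.02 15 [-0.1  2.3]
0.03 21 [1.1 4.3]
0.04 15 [1.9 4.1]
0.05 13 [-0.1  2.9]
0.06 18 [0.3 4.1]
0.07 14 [1.3 5.5]
```

Emit:
{"name": "apply_moves", "arguments": {"series": [[2, -1.7, 0, 0, 0, 0, 0.2], [0, 0, 6, 0, 0, 0, 0.2], [0, 0, 8, 0, 0, 0, 0.2], [0, 0, 8, 0, 0, 0, 0.2], [0, 0, 8, 0, 0, 0, 0.2], [0, 0, 5, 0, 0, 0, 0.2], [0, 0, 0, 0, 0, 0, 0.2]]}}

```text
time_s: 17.85
position: [0.5405, -0.3446, 0.1281]
tool_rot: [[0.192, 0.981, -0.001], [0.981, -0.192, 0.001], [0.0, -0.001, -1.0]]
ft_force: [-0.2, 0.3, -0.1]
grip_width: 0.0322
gripper_force: 39.8
```

Emit:
{"name": "apply_moves", "arguments": {"series": [[0, 0, 2, 0, 0, 0, 0.2], [0, 0, 1.5, 0, 0, 0, 0.2], [0, 0, 0, 0, 0, 0, 0.2]]}}

```text
time_s: 18.23
position: [0.5406, -0.3447, 0.125]
tool_rot: [[0.192, 0.981, -0.0], [0.981, -0.192, -0.0], [-0.0, -0.0, -1.0]]
ft_force: [-0.3, -0.8, -0.9]
grip_width: 0.0323
gripper_force: 39.8
```

Emit:
{"name": "apply_moves", "arguments": {"series": [[0, 0, 0.7, 0, 0, 0, 0.2], [0, 0, 0.7, 0, 0, 0, 0.2], [0, 0, 0, 0, 0, 0, 0.2]]}}

```text
time_s: 18.6
position: [0.5407, -0.345, 0.1244]
tool_rot: [[0.192, 0.981, 0.001], [0.981, -0.192, -0.001], [-0.001, 0.001, -1.0]]
ft_force: [-0.7, -0.3, 5.1]
grip_width: 0.0322
gripper_force: 40.1
```

Emit:
{"name": "apply_moves", "arguments": {"series": [[0, 0, -0.6, 0, 0, 0, 0.4], [0, 0, 0, 0, 0, 0, 0.6], [0, 0, 0, 0, 0, 0, 0.6], [0, 0, 0, 0, 0, 0, 0.6], [0, 0, -10, 0, 0, 0, 0.6], [0, 0, -30, 0, 0, 0, 0.6], [0, 0, -45, 0, 0, 0, 0.6], [0, 0, -45, 0, 0, 0, 0.6]]}}

```text
time_s: 19.6
position: [0.5405, -0.3446, 0.2564]
tool_rot: [[0.192, 0.981, 0.0], [0.981, -0.192, -0.0], [-0.0, 0.0, -1.0]]
ft_force: [-0.7, 0.2, 0.9]
grip_width: 0.0515
gripper_force: 0.0
```

```bash
python3 go.py -11 578 379 255 578 379 82; python3 - <<'E'
from h import *
d=get_image("side"); A=cloud(d).reshape(-1,3)
t=A[(np.hypot(A[:,0]-.5444,A[:,1]+.3441)<.03)&(abs(A[:,2]-.154)<.01)]; print(len(t),t.mean(0).round(4),t.max(0),t.min(0))
E
```

```text
t 19.6 p [ 540.5 -344.6  256.4] yaw -11.06 tiltz [ 4.e-04 -3.e-04 -1.e+00] w 51.5 F [-0.7  0.2  0.9] gf 0.0 q [-43.  31.  56.   0.  94. -32.]
turn z -0.06
shift [ 717.5 -101.2    1.4]
shift [  0.   0. 173.]
57 [ 0.543  -0.3427  0.1516] [ 0.55743057 -0.32754618  0.15635176] [ 0.52698844 -0.36205036  0.1446281 ]
```

Emit:
{"name": "apply_moves", "arguments": {"series": [[30, -4, 0, 0, 0, 0, 0.7], [45, -6, 0, 0, 0, 0, 0.7], [50, -7, 0, 0, 0, 0, 0.7], [50, -7, 0, 0, 0, 0, 0.7], [50, -7, 0, 0, 0, 0, 0.7], [50, -7, 0, 0, 0, 0, 0.7], [50, -7, 0, 0, 0, 0, 0.7], [50, -7, 0, 0, 0, 0, 0.7], [50, -7, 0, 0, 0, 0, 0.7], [50, -7, 0, 0, 0, 0, 0.7], [50, -7, 0, 0, 0, 0, 0.7], [50, -7, 0, 0, 0, 0, 0.7]]}}

```text
time_s: 21.15
position: [0.5722, 0.2366, 0.2549]
tool_rot: [[0.192, 0.981, 0.001], [0.981, -0.192, 0.0], [0.0, 0.001, -1.0]]
ft_force: [0.7, -0.3, -0.2]
grip_width: 0.0599
gripper_force: 0.0
```

Emit:
{"name": "apply_moves", "arguments": {"series": [[45, -7, 0, 0, 0, 0, 0.7], [40, -7, 0, 0, 0, 0, 0.7], [30, -4, 0, 0, 0, 0, 0.7], [20, -3, 0, 0, 0, 0, 0.7], [7.5, 0, 0, 0, 0, 0, 0.7], [0, 0, 0, 0, 0, 0, 0.7], [0, 0, 0, 0, 0, 0, 0.7]]}}

```text
time_s: 22.02
position: [0.5792, 0.378, 0.2545]
tool_rot: [[0.193, 0.981, 0.0], [0.981, -0.193, -0.0], [-0.0, 0.0, -1.0]]
ft_force: [0.4, -0.3, -0.6]
grip_width: 0.0596
gripper_force: 0.0
```

```bash
python3 go.py -11 578 379 255 578 379 82
```

```text
t 22.02 p [579.2 378.  254.5] yaw -11.1 tiltz [ 2.e-04 -1.e-04 -1.e+00] w 59.6 F [ 0.4 -0.3 -0.6] gf 0.0 q [23. 36. 45. -0. 99. 34.]
turn z -0.1
shift [ 0.7 -1.4 -0.5]
shift [  0.   0. 173.]
```

Emit:
{"name": "apply_moves", "arguments": {"series": [[0.5, -1, 30, 0, 0, 0, 0.7], [0, 0, 45, 0, 0, 0, 0.7], [0, 0, 45, 0, 0, 0, 0.7], [0, 0, 28, 0, 0, 0, 0.7], [0, 0, 15, 0, 0, 0, 0.7], [0, 0, 9, 0, 0, 0, 0.7], [0, 0, 0, 0, 0, 0, 0.55], [0, 0, 0, 0, 0, 0, 0.45], [0, 0, 0, 0, 0, 0, 0.35], [0, 0, 0, 0, 0, 0, 0.2], [0, 0, 0, 0, 0, 0, 0.2], [0, 0, 0, 0, 0, 0, 0.2]], "grip_force": 40}}

```text
time_s: 23.52
position: [0.5785, 0.3798, 0.0836]
tool_rot: [[0.192, 0.981, 0.002], [0.981, -0.192, 0.001], [0.001, 0.002, -1.0]]
ft_force: [0.1, -0.9, 6.0]
grip_width: 0.032
gripper_force: 39.5
```

```bash
python3 go.py -11 578 379 255 548.7 -303.5 255
```

```text
t 23.52 p [578.5 379.8  83.6] yaw -11.05 tiltz [ 0.0019  0.001  -1.    ] w 32.0 F [ 0.1 -0.9  6. ] gf 39.5 q [24. 43. 61.  0. 76. 35.]
turn z -0.05
shift [  -0.9   -0.4 -171.4]
shift [-675.6  101.5    0. ]
```

Emit:
{"name": "apply_moves", "arguments": {"series": [[0, 0, -15, 0, 0, 0, 0.2], [0, 0, -40, 0, 0, 0, 0.2], [0, 0, -45, 0, 0, 0, 0.2], [0, 0, -45, 0, 0, 0, 0.2], [0, 0, -26, 0, 0, 0, 0.2], [-25, 4, 0, 0, 0, 0, 0.2], [-42, 6, 0, 0, 0, 0, 0.2], [-48, 7, 0, 0, 0, 0, 0.2], [-50, 7.5, 0, 0, 0, 0, 0.2], [-50, 7.5, 0, 0, 0, 0, 0.2], [-50, 7.5, 0, 0, 0, 0, 0.2], [-50, 7.5, 0, 0, 0, 0, 0.2]]}}

```text
time_s: 25.02
position: [0.5636, 0.0597, 0.2542]
tool_rot: [[0.192, 0.981, 0.001], [0.981, -0.192, -0.0], [0.0, 0.001, -1.0]]
ft_force: [0.6, 0.5, -0.1]
grip_width: 0.0323
gripper_force: 39.8
```

Emit:
{"name": "apply_moves", "arguments": {"series": [[-50, 7.5, 0, 0, 0, 0, 0.2], [-50, 7.5, 0, 0, 0, 0, 0.2], [-50, 7.5, 0, 0, 0, 0, 0.2], [-50, 7.5, 0, 0, 0, 0, 0.2], [-48, 7.5, 0, 0, 0, 0, 0.2], [-45, 7, 0, 0, 0, 0, 0.2], [-36, 6, 0, 0, 0, 0, 0.2], [-22, 4, 0, 0, 0, 0, 0.2], [-10, 1, 0, 0, 0, 0, 0.2], [0, 0, 0, 0, 0, 0, 0.2], [0, 0, 0, 0, 0, 0, 0.2]]}}

```text
time_s: 26.4
position: [0.5494, -0.3024, 0.2535]
tool_rot: [[0.191, 0.982, 0.0], [0.982, -0.191, 0.0], [0.0, 0.0, -1.0]]
ft_force: [0.8, 0.2, 0.2]
grip_width: 0.0319
gripper_force: 39.8
```

```bash
cat > tube.py <<'E'
from h import *
from scipy.optimize import least_squares
import sys
r0=float(sys.argv[1]); hs=[float(v) for v in sys.argv[2:]]
d=get_image("side"); s=telemetry.observe(); p=s["position"]; R=s["tool_rot"]; q=(cloud(d)-p)@R
for h in hs:
    m=(abs(q[...,2]-h)<.006)&(abs(q[...,0])<r0+.011)&(abs(q[...,1])<r0+.011); t=q[m]
    if len(t)>8: print(h,len(t),(least_squares(lambda c:np.hypot(t[:,0]-c[0],t[:,1]-c[1])-r0,[.0,.0],loss="soft_l1",f_scale=.001).x*1000).round(1))
E
python3 tube.py .014 .01 .02 .03 .04 .05 .06 .07; python3 go.py -11 548.5 -303.4 255 548.5 -303.4 125.5
```

```text
0.01 23 [0.7 0.1]
0.02 22 [ 0.3 -0. ]
0.03 23 [0.9 0.3]
0.04 20 [0.6 0.6]
0.05 21 [-0.6 -1.1]
0.06 21 [-0.1 -1.1]
0.07 22 [ 0.  -1.1]
t 26.45 p [ 549.4 -302.5  253.5] yaw -10.98 tiltz [ 1.e-04  1.e-04 -1.e+00] w 32.0 F [ 0.1 -1.  -0.7] gf 39.8 q [-40.  29.  59.   0.  92. -29.]
turn z 0.02
shift [-1.1 -0.7 -1.5]
shift [  0.    0.  129.5]
```

Emit:
{"name": "apply_moves", "arguments": {"series": [[-0.2, 0.8, 15, 0, 0, 0, 0.2], [0, 0, 30, 0, 0, 0, 0.2], [0, 0, 20, 0, 0, 0, 0.2], [0, 0, 10, 0, 0, 0, 0.2], [0, 0, 8, 0, 0, 0, 0.2], [0, 0, 8, 0, 0, 0, 0.2], [0, 0, 8, 0, 0, 0, 0.2], [0, 0, 8, 0, 0, 0, 0.2], [0, 0, 8, 0, 0, 0, 0.2], [0, 0, 5, 0, 0, 0, 0.2], [0, 0, 3, 0, 0, 0, 0.2], [0, 0, 0, 0, 0, 0, 0.2]]}}

```text
time_s: 27.95
position: [0.5498, -0.3039, 0.13]
tool_rot: [[0.192, 0.981, -0.001], [0.981, -0.192, 0.0], [0.0, -0.001, -1.0]]
ft_force: [1.4, 0.1, -1.3]
grip_width: 0.0321
gripper_force: 40.0
```

Expected contact is at about 125.5 mm.

Emit:
{"name": "apply_moves", "arguments": {"series": [[0, 0, 2, 0, 0, 0, 0.2], [0, 0, 2, 0, 0, 0, 0.2], [0, 0, 0.8, 0, 0, 0, 0.2], [0, 0, 0.7, 0, 0, 0, 0.2], [0, 0, 0, 0, 0, 0, 0.2]]}}

```text
time_s: 28.58
position: [0.55, -0.3041, 0.1255]
tool_rot: [[0.192, 0.981, 0.001], [0.981, -0.192, -0.001], [-0.001, 0.001, -1.0]]
ft_force: [0.6, 1.1, 4.9]
grip_width: 0.032
gripper_force: 40.6
```

Emit:
{"name": "apply_moves", "arguments": {"series": [[0, 0, -0.6, 0, 0, 0, 0.4], [0, 0, 0, 0, 0, 0, 0.6], [0, 0, 0, 0, 0, 0, 0.6], [0, 0, 0, 0, 0, 0, 0.6], [0, 0, -10, 0, 0, 0, 0.6], [0, 0, -30, 0, 0, 0, 0.6], [0, 0, -45, 0, 0, 0, 0.6], [0, 0, -20, 0, 0, 0, 0.6]]}}

```text
time_s: 29.58
position: [0.5504, -0.3043, 0.2339]
tool_rot: [[0.192, 0.981, 0.004], [0.981, -0.192, -0.003], [-0.002, 0.004, -1.0]]
ft_force: [0.8, -0.3, -0.8]
grip_width: 0.0512
gripper_force: 0.0
```

```bash
python3 go.py -11 508.7 115 230 508.7 115 70; python3 - <<'E'
from h import *
d=get_image("side"); A=cloud(d).reshape(-1,3)
for x,y in((.5444,-.3441),(.5524,-.3029)):
    t=A[(np.hypot(A[:,0]-x,A[:,1]-y)<.02)&(abs(A[:,2]-.154)<.01)]; print(len(t),t.mean(0).round(4),np.percentile(t[:,2],[5,50,95]).round(4))
E
```

```text
t 29.57 p [ 550.4 -304.3  233.9] yaw -11.05 tiltz [ 0.0036 -0.003  -1.    ] w 51.2 F [ 0.8 -0.3 -0.8] gf 0.0 q [-40.  30.  61.   0.  89. -29.]
turn z -0.05
shift [ 403.6 -120.9    3.9]
shift [  0.   0. 160.]
59 [ 0.5429 -0.3427  0.151 ] [0.1457 0.1512 0.1541]
65 [ 0.5559 -0.3001  0.1513] [0.1457 0.1519 0.156 ]
```

Both tubes stand with their tops at about 154 mm, as they should. Now the small bottle.

Emit:
{"name": "apply_moves", "arguments": {"series": [[25, -8, 0, 0, 0, 0, 0.7], [42, -13, 0, 0, 0, 0, 0.7], [50, -15, 0, 0, 0, 0, 0.7], [50, -15, 0, 0, 0, 0, 0.7], [50, -15, 0, 0, 0, 0, 0.7], [50, -15, 0, 0, 0, 0, 0.7], [50, -15, 0, 0, 0, 0, 0.7], [42, -12, 0, 0, 0, 0, 0.7], [28, -8, 0, 0, 0, 0, 0.7], [16, -5, 0, 0, 0, 0, 0.7], [0, 0, 0, 0, 0, 0, 0.7], [0, 0, 0, 0, 0, 0, 0.7]]}}

```text
time_s: 31.12
position: [0.5086, 0.1139, 0.2302]
tool_rot: [[0.193, 0.981, -0.0], [0.981, -0.193, -0.0], [-0.0, -0.0, -1.0]]
ft_force: [0.0, -0.5, -0.0]
grip_width: 0.0599
gripper_force: 0.0
```

```bash
python3 go.py -11 508.7 115 230 508.7 115 70
```

```text
t 31.12 p [508.6 113.9 230.2] yaw -11.11 tiltz [-1.e-04 -3.e-04 -1.e+00] w 59.9 F [ 0.  -0.5 -0. ] gf 0.0 q [-0. 19. 79. -0. 82. 11.]
turn z -0.11
shift [ 1.1 -0.1  0.2]
shift [  0.   0. 160.]
```

Emit:
{"name": "apply_moves", "arguments": {"series": [[1, 0, 30, 0, 0, 0, 0.7], [0, 0, 45, 0, 0, 0, 0.7], [0, 0, 40, 0, 0, 0, 0.7], [0, 0, 25, 0, 0, 0, 0.7], [0, 0, 13, 0, 0, 0, 0.7], [0, 0, 6, 0, 0, 0, 0.7], [0, 0, 0, 0, 0, 0, 0.55], [0, 0, 0, 0, 0, 0, 0.45], [0, 0, 0, 0, 0, 0, 0.35], [0, 0, 0, 0, 0, 0, 0.2], [0, 0, 0, 0, 0, 0, 0.2], [0, 0, 0, 0, 0, 0, 0.2]], "grip_force": 60}}

```text
time_s: 32.62
position: [0.509, 0.1159, 0.0724]
tool_rot: [[0.192, 0.981, 0.002], [0.981, -0.192, 0.0], [0.0, 0.002, -1.0]]
ft_force: [-0.3, 0.0, 4.5]
grip_width: 0.0314
gripper_force: 59.0
```

```bash
python3 go.py -11 508.7 115 250 526 -421.2 250
```

```text
t 32.62 p [509.  115.9  72.4] yaw -11.05 tiltz [ 0.0019  0.     -1.    ] w 31.4 F [-0.3  0.   4.5] gf 59.0 q [-0. 29. 92.  0. 59. 11.]
turn z -0.05
shift [  -0.9   -0.2 -177.6]
shift [-523.   119.3    0. ]
```

Emit:
{"name": "apply_moves", "arguments": {"series": [[0, 0, -15, 0, 0, 0, 0.2], [0, 0, -40, 0, 0, 0, 0.2], [0, 0, -45, 0, 0, 0, 0.2], [0, 0, -45, 0, 0, 0, 0.2], [0, 0, -32, 0, 0, 0, 0.2], [-25, 6, -15, 0, 0, 0, 0.2], [-42, 10, 0, 0, 0, 0, 0.2], [-48, 11, 0, 0, 0, 0, 0.2], [-50, 11, 0, 0, 0, 0, 0.2], [-50, 11, 0, 0, 0, 0, 0.2], [-50, 11, 0, 0, 0, 0, 0.2], [-50, 11, 0, 0, 0, 0, 0.2]]}}

```text
time_s: 34.12
position: [0.5176, -0.2085, 0.2637]
tool_rot: [[0.192, 0.981, 0.0], [0.981, -0.192, -0.0], [-0.0, 0.0, -1.0]]
ft_force: [0.3, -0.5, -1.6]
grip_width: 0.0313
gripper_force: 59.7
```

Emit:
{"name": "apply_moves", "arguments": {"series": [[-50, 11, 0, 0, 0, 0, 0.2], [-48, 11, 0, 0, 0, 0, 0.2], [-42, 10, 0, 0, 0, 0, 0.2], [-34, 8, 0, 0, 0, 0, 0.2], [-22, 5, 0, 0, 0, 0, 0.2], [-12, 3, 0, 0, 0, 0, 0.2], [0, 0, 0, 0, 0, 0, 0.2], [0, 0, 0, 0, 0, 0, 0.2]]}}

```text
time_s: 35.12
position: [0.5253, -0.4194, 0.2636]
tool_rot: [[0.191, 0.982, 0.0], [0.982, -0.191, 0.0], [0.0, 0.0, -1.0]]
ft_force: [-0.6, -0.7, -1.2]
grip_width: 0.0313
gripper_force: 59.7
```

```bash
python3 tube.py .023 .012 .02 .03 .04 .05 .06;  python3 go.py -11 526 -421.2 265 526 -421.2 115.5
```

```text
0.012 56 [-3.8 -1.4]
0.02 47 [-1.1 -0.6]
0.03 36 [-0.1  0.4]
0.04 36 [-0.  -0.1]
0.05 37 [-1.3  0.4]
0.06 38 [-0.7  0.4]
t 35.17 p [ 525.3 -419.3  263.7] yaw -11.0 tiltz [ 2.e-04 -0.e+00 -1.e+00] w 31.5 F [ 0.9  1.7 -1.6] gf 59.7 q [-49.  34.  48.   0.  98. -38.]
turn z 0.0
shift [-1.7  1.  -1.3]
shift [  0.    0.  149.5]
```

Emit:
{"name": "apply_moves", "arguments": {"series": [[-0.7, 1, 20, 0, 0, 0, 0.2], [0, 0, 35, 0, 0, 0, 0.2], [0, 0, 30, 0, 0, 0, 0.2], [0, 0, 15, 0, 0, 0, 0.2], [0, 0, 8, 0, 0, 0, 0.2], [0, 0, 8, 0, 0, 0, 0.2], [0, 0, 8, 0, 0, 0, 0.2], [0, 0, 8, 0, 0, 0, 0.2], [0, 0, 7, 0, 0, 0, 0.2], [0, 0, 5, 0, 0, 0, 0.2], [0, 0, 0, 0, 0, 0, 0.2], [0, 0, 0, 0, 0, 0, 0.2]]}}

```text
time_s: 36.67
position: [0.5261, -0.4213, 0.1196]
tool_rot: [[0.192, 0.981, 0.0], [0.981, -0.192, -0.0], [-0.0, 0.0, -1.0]]
ft_force: [0.4, 0.7, -1.6]
grip_width: 0.0314
gripper_force: 59.7
```

Emit:
{"name": "apply_moves", "arguments": {"series": [[0, 0, 2, 0, 0, 0, 0.2], [0, 0, 2, 0, 0, 0, 0.2], [0, 0, 1, 0, 0, 0, 0.2], [0, 0, 0.8, 0, 0, 0, 0.2], [0, 0, 0, 0, 0, 0, 0.2]]}}

```text
time_s: 37.3
position: [0.5259, -0.4214, 0.1145]
tool_rot: [[0.192, 0.981, 0.0], [0.981, -0.192, -0.001], [-0.001, 0.001, -1.0]]
ft_force: [-3.0, 0.3, 5.0]
grip_width: 0.0313
gripper_force: 60.3
```

Contact at the expected 114.5 mm. Releasing, then on to the large bottle.

Emit:
{"name": "apply_moves", "arguments": {"series": [[0, 0, -0.6, 0, 0, 0, 0.4], [0, 0, 0, 0, 0, 0, 0.6], [0, 0, 0, 0, 0, 0, 0.6], [0, 0, 0, 0, 0, 0, 0.6], [0, 0, -10, 0, 0, 0, 0.6], [0, 0, -30, 0, 0, 0, 0.6], [0, 0, -45, 0, 0, 0, 0.6], [0, 0, -40, 0, 0, 0, 0.6], [0, 0, -15, 0, 0, 0, 0.6]]}}

```text
time_s: 38.42
position: [0.5263, -0.4215, 0.2574]
tool_rot: [[0.192, 0.981, 0.003], [0.981, -0.192, -0.004], [-0.003, 0.004, -1.0]]
ft_force: [0.1, 0.8, -0.6]
grip_width: 0.0511
gripper_force: 0.0
```

```bash
python3 go.py -11 625.7 252.3 255 625.7 252.3 87
```

```text
t 38.42 p [ 526.3 -421.5  257.4] yaw -11.05 tiltz [ 0.0032 -0.0037 -1.    ] w 51.1 F [ 0.1  0.8 -0.6] gf 0.0 q [-49.  34.  49.   0.  97. -38.]
turn z -0.05
shift [680.4 -31.    2.4]
shift [  0.   0. 168.]
```

Emit:
{"name": "apply_moves", "arguments": {"series": [[30, -1, 0, 0, 0, 0, 0.75], [45, -2, 0, 0, 0, 0, 0.75], [50, -2, 0, 0, 0, 0, 0.75], [50, -2, 0, 0, 0, 0, 0.75], [50, -2, 0, 0, 0, 0, 0.75], [50, -2, 0, 0, 0, 0, 0.75], [50, -2, 0, 0, 0, 0, 0.75], [50, -2, 0, 0, 0, 0, 0.75], [50, -2, 0, 0, 0, 0, 0.75], [50, -2, 0, 0, 0, 0, 0.75], [50, -3, 0, 0, 0, 0, 0.75], [50, -3, 0, 0, 0, 0, 0.75]]}}

```text
time_s: 39.92
position: [0.6115, 0.1496, 0.2533]
tool_rot: [[0.192, 0.981, -0.002], [0.981, -0.192, -0.0], [-0.0, -0.001, -1.0]]
ft_force: [1.1, -0.4, 0.1]
grip_width: 0.0641
gripper_force: 0.0
```

Emit:
{"name": "apply_moves", "arguments": {"series": [[43, -3, 0, 0, 0, 0, 0.75], [32, -3, 0, 0, 0, 0, 0.75], [20, -2, 0, 0, 0, 0, 0.75], [10, 0, 0, 0, 0, 0, 0.75], [0, 0, 0, 0, 0, 0, 0.75], [0, 0, 0, 0, 0, 0, 0.75]]}}

```text
time_s: 40.67
position: [0.6241, 0.2515, 0.2542]
tool_rot: [[0.193, 0.981, -0.0], [0.981, -0.193, -0.0], [-0.0, 0.0, -1.0]]
ft_force: [0.5, -0.5, 0.4]
grip_width: 0.0637
gripper_force: 0.0
```

```bash
python3 go.py -11 625.7 252.3 255 625.7 252.3 87
```

```text
t 40.67 p [624.1 251.5 254.2] yaw -11.12 tiltz [-0.e+00 -2.e-04 -1.e+00] w 63.7 F [ 0.5 -0.5  0.4] gf 0.0 q [12. 34. 49. -0. 97. 23.]
turn z -0.12
shift [ 1.1  1.4 -0.8]
shift [  0.   0. 168.]
```

Emit:
{"name": "apply_moves", "arguments": {"series": [[0.8, 1.4, 30, 0, 0, 0, 0.75], [0, 0, 45, 0, 0, 0, 0.75], [0, 0, 45, 0, 0, 0, 0.75], [0, 0, 27, 0, 0, 0, 0.75], [0, 0, 13, 0, 0, 0, 0.75], [0, 0, 6, 0, 0, 0, 0.75], [0, 0, 0, 0, 0, 0, 0.6], [0, 0, 0, 0, 0, 0, 0.5], [0, 0, 0, 0, 0, 0, 0.4], [0, 0, 0, 0, 0, 0, 0.2], [0, 0, 0, 0, 0, 0, 0.2], [0, 0, 0, 0, 0, 0, 0.2]], "grip_force": 60}}

```text
time_s: 42.18
position: [0.6259, 0.2532, 0.0896]
tool_rot: [[0.192, 0.981, 0.002], [0.981, -0.192, 0.001], [0.001, 0.002, -1.0]]
ft_force: [-0.9, -0.5, 6.1]
grip_width: 0.0367
gripper_force: 59.9
```

```bash
python3 go.py -11 625.7 252.3 260 565 -224.5 260
```

```text
t 42.17 p [625.9 253.2  89.6] yaw -11.05 tiltz [ 2.1e-03  5.0e-04 -1.0e+00] w 36.7 F [-0.9 -0.5  6.1] gf 59.9 q [12. 41. 64.  0. 75. 23.]
turn z -0.05
shift [  -0.9   -0.  -170.4]
shift [-479.6   31.4    0. ]
```

Emit:
{"name": "apply_moves", "arguments": {"series": [[0, 0, -15, 0, 0, 0, 0.2], [0, 0, -40, 0, 0, 0, 0.2], [0, 0, -45, 0, 0, 0, 0.2], [0, 0, -45, 0, 0, 0, 0.2], [0, 0, -25, 0, 0, 0, 0.2], [-25, 1, 0, 0, 0, 0, 0.2], [-42, 3, 0, 0, 0, 0, 0.2], [-48, 3, 0, 0, 0, 0, 0.2], [-50, 3, 0, 0, 0, 0, 0.2], [-50, 3, 0, 0, 0, 0, 0.2], [-50, 3, 0, 0, 0, 0, 0.2], [-50, 3, 0, 0, 0, 0, 0.2]]}}

```text
time_s: 43.68
position: [0.5832, -0.0613, 0.259]
tool_rot: [[0.192, 0.981, 0.001], [0.981, -0.192, -0.0], [-0.0, 0.001, -1.0]]
ft_force: [1.6, -0.0, -1.6]
grip_width: 0.0367
gripper_force: 60.5
```

Emit:
{"name": "apply_moves", "arguments": {"series": [[-48, 3, 0, 0, 0, 0, 0.2], [-45, 3, 0, 0, 0, 0, 0.2], [-35, 3, 0, 0, 0, 0, 0.2], [-22, 2, 0, 0, 0, 0, 0.2], [-13, 1, 0, 0, 0, 0, 0.2], [0, 0, 0, 0, 0, 0, 0.2], [0, 0, 0, 0, 0, 0, 0.2]]}}

```text
time_s: 44.55
position: [0.5644, -0.221, 0.2583]
tool_rot: [[0.191, 0.982, 0.0], [0.982, -0.191, 0.0], [0.0, -0.0, -1.0]]
ft_force: [-1.4, -0.3, -0.8]
grip_width: 0.0368
gripper_force: 60.5
```

```bash
python3 tube.py .028 .03 .04 .05 .06 .07;  python3 go.py -11 565 -224.5 260 565 -224.5 132
```

```text
0.03 49 [-1.9  1. ]
0.04 49 [-1.6  1. ]
0.05 40 [-2.1  0.9]
0.06 47 [-2.4  0.8]
0.07 44 [-2.2  1.1]
t 44.6 p [ 564.5 -221.   258.3] yaw -10.98 tiltz [ 1.e-04  2.e-04 -1.e+00] w 36.9 F [ 0.2 -0.4 -1.5] gf 60.5 q [-33.  27.  62.   0.  91. -22.]
turn z 0.02
shift [-3.3  1.2 -1.7]
shift [  0.   0. 128.]
```

Emit:
{"name": "apply_moves", "arguments": {"series": [[-1.6, 0.7, 20, 0, 0, 0, 0.2], [0, 0, 35, 0, 0, 0, 0.2], [0, 0, 15, 0, 0, 0, 0.2], [0, 0, 8, 0, 0, 0, 0.2], [0, 0, 8, 0, 0, 0, 0.2], [0, 0, 8, 0, 0, 0, 0.2], [0, 0, 8, 0, 0, 0, 0.2], [0, 0, 8, 0, 0, 0, 0.2], [0, 0, 7, 0, 0, 0, 0.2], [0, 0, 5, 0, 0, 0, 0.2], [0, 0, 0, 0, 0, 0, 0.2], [0, 0, 0, 0, 0, 0, 0.2]]}}

```text
time_s: 46.1
position: [0.5648, -0.2239, 0.1364]
tool_rot: [[0.192, 0.981, 0.0], [0.981, -0.192, -0.0], [-0.0, 0.0, -1.0]]
ft_force: [-0.8, -0.1, -2.0]
grip_width: 0.0368
gripper_force: 60.5
```

Emit:
{"name": "apply_moves", "arguments": {"series": [[0, 0, 2, 0, 0, 0, 0.2], [0, 0, 2, 0, 0, 0, 0.2], [0, 0, 0.8, 0, 0, 0, 0.2], [0, 0, 0.8, 0, 0, 0, 0.2], [0, 0, 0, 0, 0, 0, 0.2]]}}

```text
time_s: 46.72
position: [0.5646, -0.2239, 0.1316]
tool_rot: [[0.192, 0.981, 0.001], [0.981, -0.192, -0.001], [-0.001, 0.001, -1.0]]
ft_force: [-3.1, 0.9, 6.1]
grip_width: 0.0368
gripper_force: 61.3
```

Contact at the predicted 131.6 mm. I'll release, retreat, and take a final look.

Emit:
{"name": "apply_moves", "arguments": {"series": [[0, 0, -0.6, 0, 0, 0, 0.5], [0, 0, 0, 0, 0, 0, 0.65], [0, 0, 0, 0, 0, 0, 0.65], [0, 0, 0, 0, 0, 0, 0.65], [0, 0, -10, 0, 0, 0, 0.65], [0, 0, -30, 0, 0, 0, 0.65], [0, 0, -45, 0, 0, 0, 0.65], [0, 0, -40, 0, 0, 0, 0.65], [30, -10, -10, 0, 0, 0, 0.65], [45, -20, 0, 0, 0, 0, 0.65], [45, -20, 0, 0, 0, 0, 0.65], [30, -10, 0, 0, 0, 0, 0.65]]}}

```text
time_s: 48.22
position: [0.5338, -0.0632, 0.2672]
tool_rot: [[0.191, 0.982, 0.001], [0.982, -0.191, -0.0], [-0.0, 0.001, -1.0]]
ft_force: [0.9, -0.2, 0.0]
grip_width: 0.0556
gripper_force: 0.0
```

Emit:
{"name": "apply_moves", "arguments": {"series": [[40, -20, 0, 0, 0, 0, 0.65], [30, -10, 0, 0, 0, 0, 0.65], [0, 0, 0, 0, 0, 0, 0.65], [0, 0, 0, 0, 0, 0, 0.65]]}}

```text
time_s: 48.72
position: [0.5187, 0.0089, 0.2665]
tool_rot: [[0.192, 0.981, 0.001], [0.981, -0.192, -0.0], [-0.0, 0.001, -1.0]]
ft_force: [-0.2, -1.0, 0.5]
grip_width: 0.0555
gripper_force: 0.0
```

```bash
python3 - <<'E'
from h import *
d=get_image("side"); save(d,"f.png",(100,80,240,200),5.5)
for n in("side","top"):
  A=cloud(get_image(n)).reshape(-1,3)
  for nm,x,y,h in(("t-",.5444,-.3441,.154),("t+",.5524,-.3029,.154),("small",.527,-.421,.130),("large",.5655,-.2245,.147)):
    t=A[(np.hypot(A[:,0]-x,A[:,1]-y)<.022)&(A[:,2]>h-.02)]; print(n,nm,h,len(t),np.percentile(t[:,2],[50,90]).round(4) if len(t) else "")
E
python3 chk.py
```

```text
side t- 0.154 70 [0.1507 0.1542]
side t+ 0.154 76 [0.1513 0.1534]
side small 0.13 75 [0.1268 0.1305]
side large 0.147 111 [0.1448 0.1479]
top t- 0.154 101 [0.1531 0.1566]
top t+ 0.154 102 [0.1537 0.1565]
top small 0.13 113 [0.1293 0.1324]
top large 0.147 125 [0.1467 0.1502]
top head 206 [-0.0264  0.0301] [-0.0426  0.0453] 0.0871
top wide 337 [-0.0402  0.0394] [-0.0418  0.0432] 0.0872
top narrow 417 [-0.04    0.0404] [-0.0437  0.0439] 0.0871
side head 120 [-0.0253  0.0305] [-0.0452  0.0453] 0.0866
side wide 219 [-0.0392  0.0397] [-0.0447  0.0434] 0.0858
side narrow 172 [-0.0398  0.04  ] [-0.0451  0.0449] 0.0858
```

View pics/f.png

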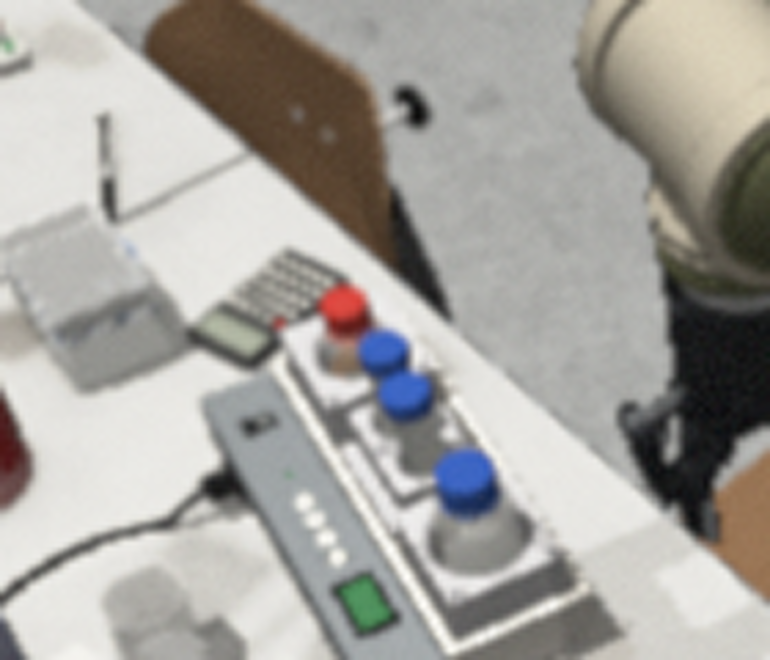

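The small bottle (345,310), tubes (383,353) and (406,395), and large bottle (466,482) all stand upright in their holes. Their heights match the expected 154, 154, 130 and 147 mm.

```bash
python3 -c "
from rig import env; print(env.close_job())"
```

```text
the job is handed in; nothing more can be done
None
```

The job is done and handed in at about 49 s: the two-hole block is seated in the bay, and both tubes and both bottles stand upright on the floors of their correct holes.

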